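# Clear the drying mat and tip the washed case tray onto its base

## Robot

A 7-joint arm with a two-finger parallel gripper is mounted at the origin on a cart in front of the work surface, level with it; the furniture and walls round the work are solid. World frame = base frame: x ahead of the robot, y to its left, z up, the work surface at z = 0. Lengths are in m, angles in degrees, forces in N, time in s.
With the tool pointing down it reaches from about 0.425 to 0.875 m from the base axis. Payload 4.7 kg.
Tool frame: the origin (TCP) lies at the centre of the arm's flange, where the gripper is bolted on; the fingertips stand 182 mm ahead of it and the grasp point (between the pads) lies 164 mm ahead of it; z points along the fingers, y is the line along which they close (so a half turn about z gives the same grasp; the last joint's range is limited). The gripper opens to 87 mm and grips with 3 to 60 N. Pads are 19 mm wide; open, the fingers measure 117 mm over their backs; the gripper's body (75 mm by 190 mm) begins 51 mm behind the grasp point.
Start: joints at [-72.187, 18.392, -4.016, 83.108, 1.295, 78.541, -3.26], TCP at [0.19, 0.622, 0.405] pointing down, gripper open.
Joint ranges: [-163.93, 163.93], [-17.29, 119.83], [-79.2, 71.16], [3.27, 140.29], [-89.18, 269.18], [5.43, 117.66], [-154.24, 154.24]. Speed limits (degrees/s): [147.25, 147.25, 180, 180, 180, 180, 180].

## Interface

Orientations are given as [roll, pitch, yaw] about the fixed x, y, z axes, in that order (R = Rz(yaw) Ry(pitch) Rx(roll)).
In Python, from cell import env gives the robot as it stands. The module is installed in compiled form; this text tells all that it offers.
- The arm moves only by the tool step_arm, never from a script. Its argument "steps" is one flat list of numbers, 5 for each row, row after row: the opening, from 0 (shut) to 1 (fully open), then the shift along the tool's x, y, z in mm, then the turn about the tool's z in degrees. In form: [grip, dx, dy, dz, roll, grip, dx, dy, dz, roll, ...]. A call has 1 to 12 rows; each row shifts and turns the commanded pose from where the row before left it, along the tool's axes as they then stand; what a row does not reach is not made up. A row lasts 1/8 s, in which the tool goes at most 62.5 mm and 10.7 degrees, less where a joint would pass 70% of its speed; a pose out of reach is approached as far as the arm can. A call with a gripper value outside its range is refused whole. The fingers move at their own pace and stop on an object; "grip_force" is the grip in N (left out, the last holds). Time passes only in rows, so rows that do not move let the fingers close. It gives the time, the measured TCP pose, the force, the opening and the grip force at its end, in the units of the state.
- env.get_obs(): the state, without advancing time (a new reading comes with each control period).
- env.read_camera(name): name is "side" or "top" or "wrist"; returns a dict with "image" (480x640x3 uint8, red, green, blue), "camera_matrix" (3x3 intrinsics, pixels), "R" (3x3) and "t" (3): a world point X has camera coordinates R X + t. Camera axes: x right, y down, z forward; pixel columns grow to the right and rows downward; lengths in m; the calibration is good to about 2 mm. The wrist camera is an equidistant fisheye: a pixel r from the principal point sees the ray r / f radians off the axis. A picture is of the moment at which its call begins. There is no depth.
- env.sign_off(): hands the job in; it is judged then, once.
The state is a dict: "time_s": time; "qpos": joint angles; "joint_velocities": joint speeds; "effort": joint torques, N m; "tool_pos": TCP position; "tool_rot": TCP orientation; "force": force on the tool from outside, world axes, zero at the start; "wrist_torque": the same for the moment, N m; "grip_width": finger opening in m; "grasp_force": force on a finger pad.
Only numpy, scipy, OpenCV 4.12 (cv2) and the standard library are available. Lean on these libraries where they do the work, as an engineer would, in place of code of your own. Each camera call takes 0.05 s, during which the arm holds its last target. There are 200 camera calls.

## Task

The washed case tray has been stood on its long edge at one end of the rubber drying mat. With the fingertips only, slide the small screw-lid jar that stands on the mat off the mat, keeping it upright, then push the tray over so that it lies flat on its base on the mat, open side up. Do not grasp, lift or carry anything, and leave the bottles, the vial and the jaw model where they are.

Things in the scene. Friction and masses are not known exactly. Their poses are not given: they have to be found in the camera images.
- mat: Soft dark rubber drying mat with small dots, fixed to the bench, 250 (x) x 290 (y) x 3 mm thick. Origin: centre of its underside, on the bench. Its x axis points away from the end where the tray stands, z up. A low black strip (30 x 125 x 10 mm) is fixed on the bench, centred 0.59 m ahead of the robot, long side left to right; the bench front is 0.37 m ahead. Slide the jar clear of both.
- tray: Open tan tray, 170 (x) x 240 (y) x 45 (z) mm, walls 3 mm, 0.35 kg. Origin: centre of its base's underside; own z points out of the open side. At first it stands on a long wall: own x up, own z level, roughly the mat's -x; its base faces the free mat (+x). Pushed near the top towards the base it tips without sliding; after some 50 mm at the top it falls onto its base by itself.
- tray_rim (a point): Middle of the outer edge of the rim of the tray's upper long wall (tray frame x +85, y 0, z +45 mm): at the start the top corner on the open side, about 173 mm above the bench; push here, towards the base.
- tray_foot (a point): Middle of the lower edge on the base side, about which the tray tips (tray frame x -85, y 0, z 0 mm); it stays on the mat, about 3 mm above the bench.
- jar: Small round screw-lid powder jar, 37 mm in diameter, 50 mm high, about 55 g, standing upright on the mat in front of the tray's base, in its landing area. Origin: centre of its underside; z up. It slides upright when pushed below about 30 mm height.
- bottle: Small round bottle with white cap, 29 mm in diameter, 62 mm high, just beyond the mat's +x edge. Leave it. Origin: centre of underside.
- dropper: White dropper bottle with pointed nozzle, 41 mm in diameter, 136 mm high, beside the mat's -y edge near the tray. Leave it. Origin: centre of underside.
- model: Stone lower-jaw model on its plinth, 62 x 80 x 37 mm, on the bench between the robot and the milling machine. Leave it. Origin: centre of underside.
- vial: Slim capped vial, 17 mm in diameter, 52 mm high, beside the milling machine near the plant. Leave it. Origin: centre of underside.
There are look-alikes about, which are no part of the job. What is shaped like the bottle but turquoise or yellow is not meant. Leave any blue look-alike of the jar alone.

How it is judged (in metres and radians):
On the way, in this order (a step that is already met when the one before it is completed fails the run):
1. the jar has been slid off the mat and stands upright while the tray still stands on its edge ((x of jar in the frame of mat above 0.14 m or x of jar in the frame of mat below -0.14 m or y of jar in the frame of mat above 0.16 m or y of jar in the frame of mat below -0.16 m) and angle between jar's own z axis and vertical below 0.1 rad and height (world z) of jar below 0.006 m and angle between tray's own z axis and vertical between 1.4 and 1.75 rad), for 0.2 s.
2. the tray lies flat on its base on the mat, open side up (angle between tray's own z axis and vertical below 0.06 rad and z of tray in the frame of mat below 0.012 m and x of tray in the frame of mat between -0.065 and 0.065 m and y of tray in the frame of mat between -0.05 and 0.05 m), for 0.2 s.
At the end, for the whole second after the job is handed in: Tray at rest on its base, open side up, level within 0.06 rad, under 12 mm up, its centre within 65 mm (mat x) and 50 mm (mat y) of the mat's centre; jar upright at rest on the bench, its axis 15 mm or more outside the mat; the others upright where they were (all of step 2 and (x of jar in the frame of mat above 0.14 m or x of jar in the frame of mat below -0.14 m or y of jar in the frame of mat above 0.16 m or y of jar in the frame of mat below -0.16 m) and angle between each of jar, bottle, dropper, model, vial's own z axis and vertical below 0.1 rad and height (world z) of jar below 0.006 m and linear speed of each of tray, jar below 0.02 m/s); the robot touches nothing.
It fails at once if the tray is lifted or carried (height (world z) of tray_foot above 0.05 m).
It fails at once if the jar is lifted or carried (height (world z) of jar above 0.02 m).
It fails at once if the jar is knocked over (angle between jar's own z axis and vertical above 0.6 rad).
It fails at once if a bystander is moved more than 15 mm (distance of any of bottle, dropper, model, vial from where it was at the start of the episode above 0.015 m).
It also fails if it takes over 48 s, if anything falls off the work surface, if the arm or the gripper's body presses on something with over 40 N, if the wrist force passes 120 N, or if a joint passes its speed limit or range.

## Working session

There is one attempt and no reset: what is moved stays moved. The work goes in short steps, Python scripts to look and compute and a tool call to move; the robot and the scene stay as the last step left them, time stands still between calls to the robot, and variables do not carry over. Pictures are saved under pics/ and viewed, at most 10 in all, crops included, and the job is handed in when it is done.

Besides the shell and the picture viewer there is one more tool, called after ">>>" by a JSON object that holds its "name" and its "arguments", one argument or row to a line. step_arm: Moves the arm, as the interface text tells. Its arguments: {"type":"object","properties":{"steps":{"type":"array","items":{"type":"number"}},"grip_force":{"type":"number"}},"required":["steps"]}

```bash
mkdir -p pics
cat > h.py <<'E'
import numpy as np, cv2
from cell import env
def cam(n,save=None):
    c=env.read_camera(n)
    if save: cv2.imwrite('pics/'+save,c['image'][:,:,::-1])
    return c
def ray(c,u,v):
    K=np.array(c['camera_matrix']);R=np.array(c['R']);t=np.array(c['t'])
    d=R.T@np.linalg.solve(K,[u,v,1.]);return -R.T@t,d
def onz(c,u,v,z):
    o,d=ray(c,u,v);return o+d*(z-o[2])/d[2]
def proj(c,X):
    p=np.array(c['camera_matrix'])@(np.array(c['R'])@np.array(X)+np.array(c['t']));return p[:2]/p[2]
E
python3 - <<'E'
from h import *
for n in('top','side'):
    c=cam(n,n+'0.png');np.savez(n+'0.npz',**{k:np.array(v) for k,v in c.items()})
    print(n,-np.array(c['R']).T@np.array(c['t']))
o=env.get_obs();print(o['tool_pos'],o['tool_rot'],o['time_s'],o['force'],o['grip_width'])
E
```

```text
top [0.33396979 0.252874   1.26464202]
side [0.31872631 1.4979213  0.73111027]
[0.19006992 0.62139738 0.40374281] [-1.79898584e+02  5.40444698e-03  1.62995717e+02] 0.1 [-0.07992535 -0.65470906 -0.55162098] 0.0868062038316495
```

View pics/top0.png

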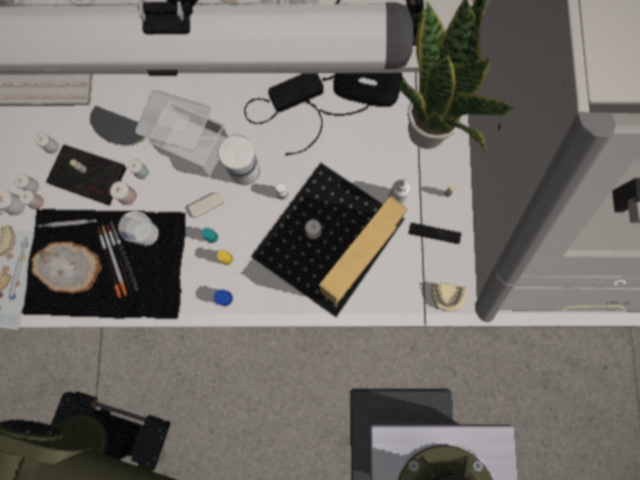

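View pics/side0.png

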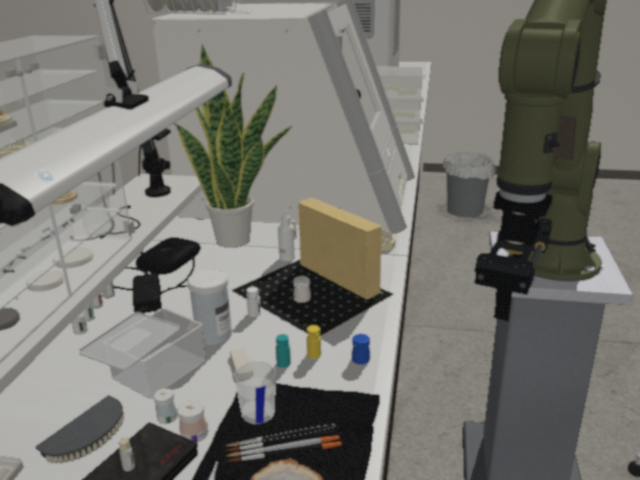

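Top view: the mat is a rotated dark square with corners near (322,163), (253,256) and (337,314). The tray stands along (333,293)–(398,207), and the grey jar is on the mat at (313,229). Jar candidates are the grey jar (313,229), the blue one (223,297), the white bottle (282,191), and the turquoise (209,235) and yellow (224,257) ones. I choose the grey jar, since it stands on the mat in front of the tray base. The side view agrees, with the jar at (302,290).

Run:
```python
from h import *
from scipy import ndimage
T=dict(np.load('top0.npz'));S=dict(np.load('side0.npz'))
im=T['image'];
pts={'matA':(322,163,.003),'matB':(253,256,.003),'matC':(337,314,.003),'jarlid':(313,226,.05),'bottlecap':(281,187,.062),'dropper':(402,184,.13),'teal':(209,234,.06),'yellow':(224,256,.06),'blue':(223,297,.05),'stripL':(410,230,.01),'stripR':(460,237,.01),'frontedge':(300,326,0),'can':(238,150,.1),'eraser':(205,204,.01),'tr1':(321,292,.173),'tr2':(389,198,.173),'tr3':(406,207,.173),'tr4':(335,304,.173),'model':(449,293,.03)}
for k,(u,v,z) in pts.items(): print(k,onz(T,u,v,z).round(3))
# mat contour
g=im.max(2);m=((g<75)).astype(np.uint8);m=cv2.morphologyEx(m,cv2.MORPH_CLOSE,np.ones((7,7)))
l,n=ndimage.label(m);i=l[215,290];mm=(l==i).astype(np.uint8)
cs,_=cv2.findContours(mm,0,2);c=max(cs,key=cv2.contourArea);a=cv2.approxPolyDP(c,5,True)[:,0]
print('mat',[(p.tolist(),onz(T,*p.astype(float),.003)[:2].round(3).tolist()) for p in a])
# tray top
h=cv2.cvtColor(im,cv2.COLOR_RGB2HSV).astype(int);m=((h[...,0]>12)&(h[...,0]<28)&(h[...,1]>70)&(h[...,2]>100)).astype(np.uint8)
m[:180]=0;m[320:]=0;m[:,:300]=0;m[:,420:]=0
cs,_=cv2.findContours(m,0,2);c=max(cs,key=cv2.contourArea);a=cv2.approxPolyDP(c,3,True)[:,0]
print('tray',[(p.tolist(),onz(T,*p.astype(float),.173)[:2].round(3).tolist()) for p in a])
big=cv2.resize(im[150:325,240:480][:,:,::-1],None,fx=3.3,fy=3.3,interpolation=cv2.INTER_CUBIC)
s=S['image'][180:340,220:410][:,:,::-1]
cv2.imwrite('pics/crop.png',big)
```

```text
matA [0.767 0.269 0.003]
matB [0.535 0.434 0.003]
matC [0.398 0.234 0.003]
jarlid [0.598 0.29  0.05 ]
bottlecap [0.689 0.364 0.062]
dropper [0.674 0.092 0.13 ]
teal [0.578 0.528 0.06 ]
yellow [0.526 0.492 0.06 ]
blue [0.434 0.493 0.05 ]
stripL [0.596 0.059 0.01 ]
stripR [ 0.579 -0.059  0.01 ]
frontedge [0.371 0.321 0.   ]
can [0.766 0.461 0.1  ]
eraser [0.662 0.553 0.01 ]
tr1 [0.434 0.269 0.173]
tr2 [0.631 0.126 0.173]
tr3 [0.611 0.091 0.173]
tr4 [0.41  0.241 0.173]
model [ 0.444 -0.022  0.03 ]
mat [([320, 164], [0.765, 0.274]), ([252, 256], [0.535, 0.436]), ([336, 315], [0.396, 0.237]), ([384, 245], [0.561, 0.121]), ([339, 301], [0.428, 0.23]), ([322, 292], [0.449, 0.269]), ([320, 281], [0.475, 0.274]), ([381, 203], [0.665, 0.126])]
tray [([393, 197], [0.633, 0.118]), ([387, 199], [0.629, 0.13]), ([321, 281], [0.456, 0.269]), ([320, 286], [0.446, 0.271]), ([336, 303], [0.412, 0.239]), ([402, 217], [0.59, 0.1]), ([405, 208], [0.609, 0.093])]
```

View pics/crop.png

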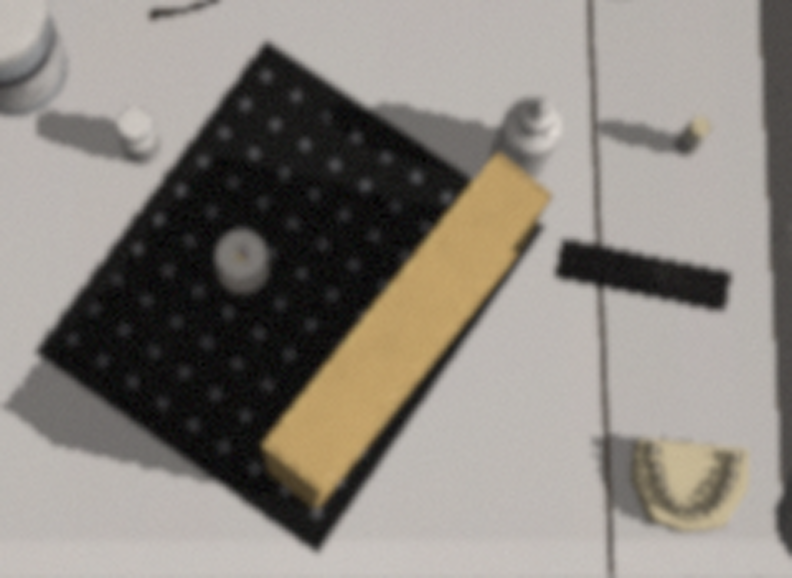

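Crop: the grey jar's lid is at about (313,226) in full-image pixels, alone on the mat. The tray is behind it and the white bottle is beyond the +x edge, so the choice stands. The plan is to cradle the jar between two slightly open fingertips and push it along mat +x with some +y.

```bash
cat >> h.py <<'E'
yaw=np.radians(54.6);C=np.array([.5815,.2535])
RM=np.array([[np.cos(yaw),-np.sin(yaw)],[np.sin(yaw),np.cos(yaw)]])
m2w=lambda p:C+RM@np.array(p)
w2m=lambda p:RM.T@(np.array(p)[:2]-C)
E
python3 - <<'E'
from h import *
T=dict(np.load('top0.npz'));S=dict(np.load('side0.npz'))
j=onz(T,313.3,226.4,.053);print('jar',j,w2m(j),'side px',proj(S,[*j[:2],.053]),proj(S,[*j[:2],.003]))
for n,p in dict(bottle=(.689,.364),teal=(.578,.528),drop=(.674,.092),tr1=(.434,.269),tr2=(.631,.126),tr3=(.611,.091),tr4=(.41,.241)).items(): print(n,w2m(p).round(3))
t=m2w(w2m(j)-[.040,0]);d=t-env.get_obs()['tool_pos'][:2]
print('shift mm in tool axes x,y:',1000*(RM.T@d)*[1,-1],t)
E
```

```text
jar [0.59638122 0.28881885 0.053     ] [0.03740979 0.00832945] side px [300.56512906 278.60737293] [301.31221119 297.69761691]
bottle [ 0.152 -0.024]
teal [0.222 0.162]
drop [-0.078 -0.169]
tr1 [-0.073  0.129]
tr2 [-0.075 -0.114]
tr3 [-0.115 -0.118]
tr4 [-0.11   0.133]
shift mm in tool axes x,y: [-75.72551622 523.85211806] [0.57320997 0.25621373]
```

>>> {"name": "step_arm", "arguments": {
  "steps": [0.3,0,0,0,10,0.3,0,0,0,10,0.3,0,0,0,10,0.3,0,0,0,10,0.3,0,0,0,10,0.3,0,0,0,10,0.3,0,0,0,10,0.3,0,0,0,10,0.3,0,0,0,10,0.3,0,0,0,10,0.3,0,0,0,8.4,0.3,0,0,0,0]
}}

```text
time_s: 1.6
tool_pos: [0.19, 0.6215, 0.4042]
tool_rot: [180.0, 0.0, 54.7]
force: [0.6, 0.0, 0.5]
grip_width: 0.0261
grasp_force: 0.0
```

>>> {"name": "step_arm", "arguments": {
  "steps": [0.3,-7,44,0,0,0.3,-7,44,0,0,0.3,-7,44,0,0,0.3,-7,44,0,0,0.3,-7,44,0,0,0.3,-7,44,0,0,0.3,-7,44,0,0,0.3,-7,44,0,0,0.3,-7,44,0,0,0.3,-7,44,0,0,0.3,-6,44,0,0,0.3,0,40,0,0]
}}

```text
time_s: 3.1
tool_pos: [0.5742, 0.2545, 0.4048]
tool_rot: [-180.0, -0.0, 54.7]
force: [0.8, -0.4, -0.0]
grip_width: 0.0263
grasp_force: 0.0
```

>>> {"name": "step_arm", "arguments": {
  "steps": [0.3,0,0,0,0,0.3,0,0,30,0,0.3,0,0,30,0,0.3,0,0,20,0,0.3,0,0,0,0]
}}

```text
time_s: 3.72
tool_pos: [0.5722, 0.2566, 0.3231]
tool_rot: [-179.9, 0.2, 54.7]
force: [-0.6, 0.8, 0.6]
grip_width: 0.0262
grasp_force: 0.0
```

Run:
```python
from h import *
a=cam('side')['image'];b=cam('wrist')['image']
o=env.get_obs();print(o['tool_pos'],o['force'],w2m(o['tool_pos']))
A=cv2.resize(a[170:350,210:420],(400,343),interpolation=cv2.INTER_CUBIC);B=cv2.resize(b,(400,300))
cv2.imwrite('pics/m1.png',np.hstack([A[:300],B])[:,:,::-1])
```

```text
[0.5733273  0.25649132 0.32561945] [ 0.28255875 -0.69862097  1.04385001] [-0.00229598  0.00839461]
```

View pics/m1.png

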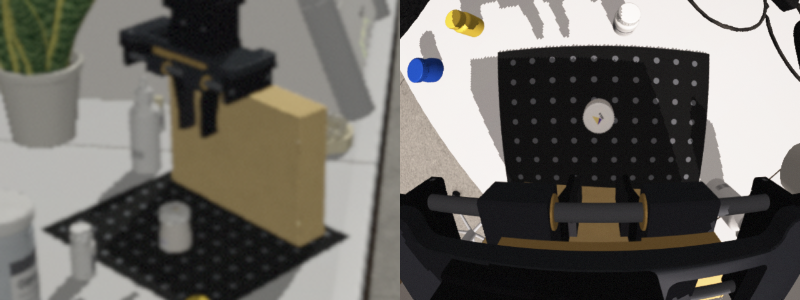

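The jar is at (597,116), centred between the two fingers at (570–628), and the tray is behind the gripper. I'm descending behind the jar.

>>> {"name": "step_arm", "arguments": {
  "steps": [0.3,0,0,30,0,0.3,0,0,30,0,0.3,0,0,30,0,0.3,0,0,25,0,0.3,0,0,15,0,0.3,0,0,0,0]
}}

```text
time_s: 4.58
tool_pos: [0.5732, 0.2562, 0.1947]
tool_rot: [-180.0, 0.0, 54.6]
force: [0.4, 0.7, -0.1]
grip_width: 0.0259
grasp_force: 0.0
```

>>> {"name": "step_arm", "arguments": {
  "steps": [0.3,6,0,0,0,0.3,6,0,0,0,0.3,6,0,0,0,0.3,7,-2,0,0,0.3,7,-3,0,0,0.3,7,-3,0,0,0.3,7,-3,0,0,0.3,7,-3,0,0,0.3,7,-3,0,0,0.3,0,0,0,0]
}}

```text
time_s: 5.82
tool_pos: [0.594, 0.316, 0.1947]
tool_rot: [-180.0, -0.0, 54.7]
force: [0.0, 0.4, 1.3]
grip_width: 0.0257
grasp_force: 0.0
```

Run:
```python
from h import *
a=cam('side')['image'];b=cam('wrist')['image']
o=env.get_obs();print(o['tool_pos'],o['force'],w2m(o['tool_pos']))
A=cv2.resize(a[170:350,210:420],(400,343),interpolation=cv2.INTER_CUBIC);B=cv2.resize(b,(400,300))
cv2.imwrite('pics/m2.png',np.hstack([A[:300],B])[:,:,::-1])
```

```text
[0.59398278 0.31497804 0.194599  ] [ 0.22968352 -0.55042288 -0.01780387] [0.0573435  0.02543801]
```

View pics/m2.png

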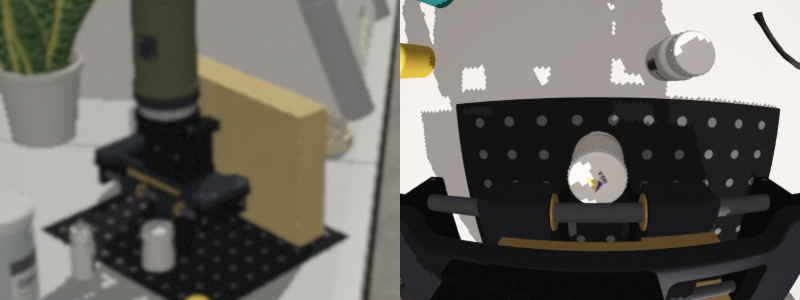

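The jar at (598,170) is nested between the fingers and upright, moving clear of the bottle at (685,55). I'm continuing the push.

>>> {"name": "step_arm", "arguments": {
  "steps": [0.3,7,-3,0,0,0.3,7,-3,0,0,0.3,7,-3,0,0,0.3,6,-3,0,0,0.3,6,-3,0,0,0.3,6,-3,0,0,0.3,6,-2,0,0,0.3,6,0,0,0,0.3,7,0,0,0,0.3,7,0,0,0,0.3,7,0,0,0,0.3,0,0,0,0]
}}

```text
time_s: 7.42
tool_pos: [0.6197, 0.3857, 0.1947]
tool_rot: [180.0, -0.0, 54.6]
force: [-0.7, -1.5, 0.1]
grip_width: 0.0259
grasp_force: 0.2
```

>>> {"name": "step_arm", "arguments": {
  "steps": [0.3,-15,0,0,0,0.3,-20,0,0,0,0.3,-15,0,-20,0,0.3,0,0,-50,0,0.3,0,0,-50,0,0.3,0,0,-40,0,0.3,0,0,-30,0,0.3,0,0,0,0]
}}

```text
time_s: 8.43
tool_pos: [0.5913, 0.3441, 0.3883]
tool_rot: [179.9, -0.3, 54.6]
force: [0.2, 0.1, -0.7]
grip_width: 0.026
grasp_force: 0.0
```

Run:
```python
from h import *
a=cam('side')['image'];t=cam('top');np.savez('top1.npz',**{k:np.array(v) for k,v in t.items()});b=t['image']
o=env.get_obs();print(o['tool_pos'],o['force'],w2m(o['tool_pos']))
A=cv2.resize(a[170:350,210:420],(400,343),interpolation=cv2.INTER_CUBIC);B=cv2.resize(b[140:320,200:440],(400,300))
cv2.imwrite('pics/m3.png',np.hstack([A[:300],B])[:,:,::-1])
```

```text
[0.59037721 0.34408097 0.38438162] [0.36444932 0.02220233 0.25804333] [0.07897746 0.04523579]
```

View pics/m3.png

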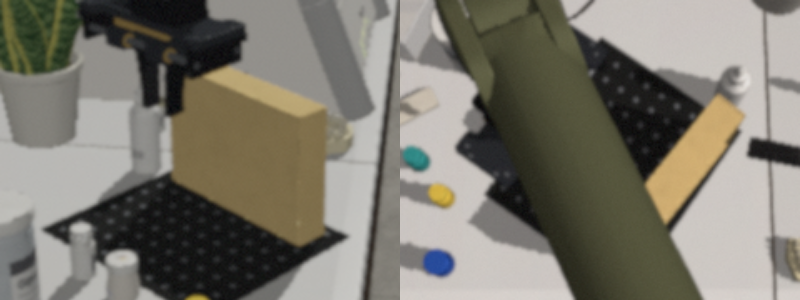

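The jar stands off the mat at side-crop (122,275), and the tray is still on its edge. I'll check the jar's position and go over the tray to its open side.

Run:
```python
from h import *
S=dict(np.load('side0.npz'))
print('jar',w2m(onz(S,274,306.5,.05)).round(3))
```

```text
jar [0.155 0.053]
```

>>> {"name": "step_arm", "arguments": {
  "steps": [0.3,0,0,-25,0,0.3,-20,5,0,0,0.3,-35,8,0,0,0.8,-40,8,0,0,0.8,-40,8,0,0,0.8,-40,8,0,0,0.8,-33,0,0,0,0.8,-20,0,0,0,0.8,0,0,0,0,0.8,0,0,0,0]
}}

```text
time_s: 9.78
tool_pos: [0.4886, 0.138, 0.4091]
tool_rot: [-180.0, 0.0, 54.7]
force: [-0.8, 0.9, 0.8]
grip_width: 0.0694
grasp_force: 0.0
```

>>> {"name": "step_arm", "arguments": {
  "steps": [0.8,0,0,30,0,0.8,0,0,30,0,0.8,0,0,18,0,0.8,0,0,0,0,0.8,7,0,0,0,0.8,7,0,0,0,0.8,6,0,0,0,0.8,6,0,0,0,0.8,6,0,0,0,0.8,6,0,0,0,0.8,0,0,0,0]
}}

```text
time_s: 11.15
tool_pos: [0.5108, 0.1686, 0.3317]
tool_rot: [180.0, 0.0, 54.6]
force: [-0.1, -0.7, 0.1]
grip_width: 0.0697
grasp_force: 0.0
```

Run:
```python
from h import *
a=cam('side')['image'];b=cam('wrist')['image']
o=env.get_obs();print(o['tool_pos'],o['force'],w2m(o['tool_pos']))
A=cv2.resize(a[170:350,210:420],(400,343),interpolation=cv2.INTER_CUBIC);B=cv2.resize(b,(400,300))
cv2.imwrite('pics/m4.png',np.hstack([A[:300],B])[:,:,::-1])
```

```text
[0.51059486 0.16798696 0.33165809] [ 0.08210442  0.24350118 -0.50988071] [-0.11077807  0.00826066]
```

View pics/m4.png

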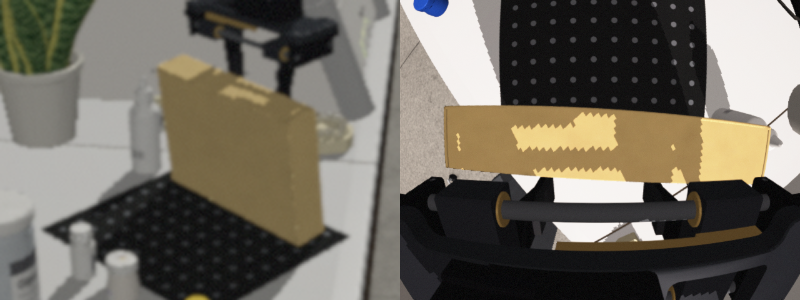

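The fingers are on the rim at about (540,185) and (655,185), and the tray is leaning slightly with its foot in place. I'm pushing on.

>>> {"name": "step_arm", "arguments": {
  "steps": [0.8,6,0,0,0,0.8,6,0,0,0,0.8,6,0,0,0,0.8,6,0,0,0,0.8,6,0,0,0,0.8,6,0,0,0,0.8,6,0,0,0,0.8,6,0,0,0,0.8,0,0,0,0,0.8,0,0,0,0,0.8,0,0,0,0]
}}

```text
time_s: 12.62
tool_pos: [0.5384, 0.2069, 0.3318]
tool_rot: [-180.0, -0.0, 54.6]
force: [-0.3, 0.4, -0.1]
grip_width: 0.0696
grasp_force: 0.0
```

Run:
```python
from h import *
a=cam('side')['image'];b=cam('wrist')['image']
o=env.get_obs();print(o['tool_pos'],o['force'],w2m(o['tool_pos']))
A=cv2.resize(a[170:350,210:420],(400,343),interpolation=cv2.INTER_CUBIC);B=cv2.resize(b,(400,300))
cv2.imwrite('pics/m5.png',np.hstack([A[:300],B])[:,:,::-1])
```

```text
[0.53838487 0.2069662  0.33181855] [ 0.41334545 -0.35212905  0.57397372] [-0.06290678  0.00818818]
```

View pics/m5.png

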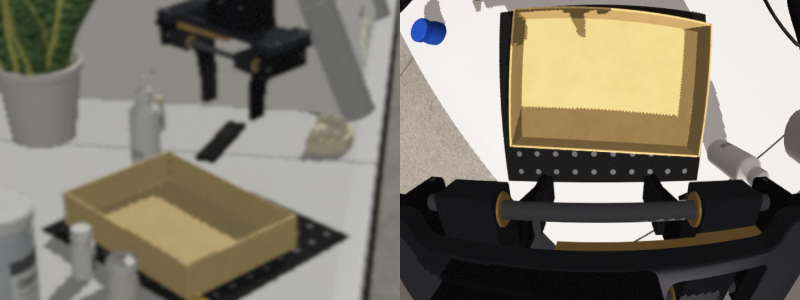

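The tray lies flat on the mat, open side up, and the dropper, bottle and jar are standing. I'll retreat clear and check from the top camera.

>>> {"name": "step_arm", "arguments": {
  "steps": [0.8,-20,0,-30,0,0.8,-40,0,-30,0,0.8,-10,-40,0,0,0.8,0,-55,0,0,0.8,0,-55,0,0,0.8,0,-55,0,0,0.8,0,-55,0,0,0.8,0,-55,0,0,0.8,0,-55,0,0,0.8,0,-40,0,0,0.8,0,0,0,0,0.8,0,0,0,0]
}}

```text
time_s: 14.22
tool_pos: [0.1643, 0.3872, 0.3918]
tool_rot: [180.0, -0.0, 54.6]
force: [0.3, -0.0, 0.5]
grip_width: 0.0697
grasp_force: 0.0
```

Run:
```python
from h import *
t=cam('top');b=t['image'];s=cam('side')['image']
o=env.get_obs();print(o['tool_pos'],o['force'])
h=cv2.cvtColor(b,cv2.COLOR_RGB2HSV).astype(int);m=((h[...,0]>12)&(h[...,0]<28)&(h[...,1]>70)&(h[...,2]>60)).astype(np.uint8)
m[:150]=0;m[325:]=0;m[:,:240]=0;m[:,420:]=0
cs,_=cv2.findContours(m,0,2);c=max(cs,key=cv2.contourArea);bx=cv2.boxPoints(cv2.minAreaRect(c))
q=np.array([w2m(onz(t,*p,.048)) for p in bx]);print(q.round(3),q.mean(0))
A=cv2.resize(s[170:350,210:420],(400,343),interpolation=cv2.INTER_CUBIC);B=cv2.resize(b[140:320,200:440],(400,300))
cv2.imwrite('pics/m6.png',np.hstack([A[:300],B])[:,:,::-1])
```

```text
[0.16481949 0.38697145 0.39177355] [ 0.30066682 -0.22388108  0.19108819]
[[ 0.115  0.112]
 [ 0.105 -0.138]
 [-0.077 -0.122]
 [-0.062  0.123]] [ 0.02022472 -0.0062457 ]
```

View pics/m6.png

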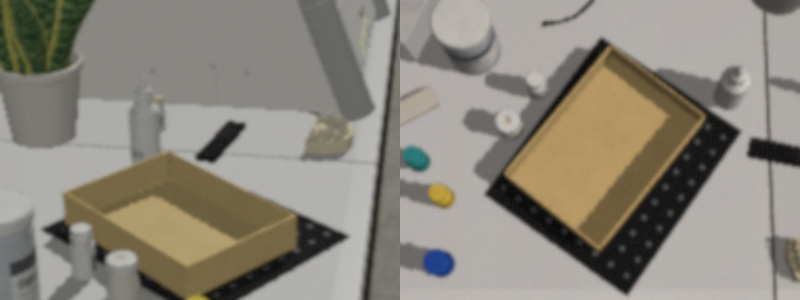

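The tray lies flat at mat (0.02, -0.006). The jar stands off the mat at about (507,122), and the bottle and dropper are where they were. I'm handing in.

```bash
python3 -c "
from cell import env
print(env.sign_off())"
```

```text
the job is handed in; nothing more can be done
None
```

The job is handed in with the jar standing upright off the mat and the tray flat on its base near the mat's centre, open side up; the bottles and jaw model look unmoved, but the vial was out of the last view and the sign-off gave no verdict.

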